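# Copy a page on the desk printer

## Robot

A 6-joint arm with a two-finger parallel gripper is mounted at the origin on the work surface. World frame = base frame: x ahead of the robot, y to its left, z up, the work surface at z = 0. Lengths are in m, angles in rad, forces in N, time in s.
With the tool pointing down it reaches from about 0.3 to 0.875 m from the base axis. Payload 6.4 kg.
Tool frame: the origin (TCP) lies midway between the tips of the shut fingers; the grasp point (between the pads) lies 19 mm behind it (ctrl.tcp_to_grasp is the distance from the TCP to the grasp point, in m); z points along the fingers, y is the direction in which the jaws open and shut (so a half turn about z gives the same grasp; the last joint's range is limited). The gripper opens to 85 mm and grips with 20 to 120 N. Pads are 22 mm wide; open, the fingers measure 114 mm over their backs; the gripper's body (76 mm by 85 mm) begins 54 mm behind the grasp point. The pads swing forward as they close: fully open they stand 13 mm farther back than shut.
Start: joints at [1.024, 0.181, 1.607, -0, 1.354, -0.206], TCP at [0.192, 0.542, 0.231] pointing down, gripper open.
Joint ranges: [-2.99, 2.99], [-0.89, 2.07], [0.3, 2.58], [-1.14, 4.28], [0, 2.63], [-3.12, 3.12]. Speed limits (rad/s): [2.57, 2.57, 3.01, 3.14, 3.14, 3.14].

## Interface

Orientations are given as a unit quaternion [w, x, y, z].
In Python, from bench import monitor, imaging, order, spotter, ctrl gives the robot as it stands.
- The arm moves only by the shell command python3 -m pendant 'ROWS'. ROWS is JSON, a list that holds one entry, the list of rows, each a list of 5 numbers: the shift along the world's x, y, z in mm, then the turn about the world's z in degrees, then the finger opening in mm, from 0 to 85.4. A call has 1 to 8 rows; each row shifts and turns the commanded pose from where the row before left it; what a row does not reach is not made up. A row lasts 1/8 s, in which the tool goes at most 62.5 mm and 10.7 degrees, less where a joint would pass 70% of its speed; a pose out of reach is approached as far as the arm can. A call with a gripper value outside its range is refused whole. The fingers move at their own pace and stop on an object; the grip force is fixed at half the most. Time passes only in rows, so rows that do not move let the fingers close. It gives the time, the measured TCP pose, the force and the opening at its end, in the units of the state.
- monitor.get_obs(): the state, without advancing time (a new reading comes with each control period).
- imaging.camera(name): name is "scene" or "top" or "wrist"; returns a dict with "img" (480x640x3 uint8, red, green, blue), "vfov" (degrees; the focal length in pixels is half the picture's height over the tangent of half this angle, whatever the lens; pixels are square), "cx", "cy" (the principal point, pixels), "origin" and "orientation" of the camera in the world. Camera axes: x right, y down, z forward; pixel columns grow to the right and rows downward; lengths in m; the calibration is good to about 2 mm. A picture is of the moment at which its call begins. There is no depth.
- order.hand_in(): hands the job in, once; it reports no verdict.
Trained networks look in the newest picture that a camera, given by its name, has taken for a name from the list of things; names that differ only in an ending like _2 or _b are one class to them, and where a whole thing is asked for, a point or a joint stands for the part that bears it (a point fixed in the world has none). Each returns a list of dicts, best first, with "confidence" (0 to 1); they miss things now and then, are a little off and sometimes report something else, mostly with a low value. They report only what shows in the picture. A call takes as long as a camera call.
- spotter.recognise(camera, thing): "at" ([x, y, z] in m, in the coordinates of the camera as it stood for that picture, good to about 4 mm: the middle of the surface that is visible of it).
- spotter.tip_of(camera, thing): "at" ([x, y, z] in m, in the coordinates of the camera as it stood for that picture, good to about 4 mm: a listed point, or the origin of a listed thing).
The state is a dict: "time_s": time; "q": joint angles; "dq": joint speeds; "joint_efforts": joint torques, N m; "eef_pos": TCP position; "eef_rot": TCP orientation; "wrist_force": force on the tool from outside, world axes, zero at the start; "torque": the same for the moment, N m; "opening": opening from 0.0 (shut) to 1.0 (fully open).
Only numpy, scipy, OpenCV 4.12 (cv2) and the standard library are available. Lean on these libraries where they do the work, as an engineer would, in place of code of your own. Each camera call takes 0.05 s, during which the arm holds its last target. There are 200 camera calls.

## Task

Make a copy of the page lying on the printer's scanner: push the lid down until it is fully shut, then press the large round power key fully in and keep it in for a full second, let it come up again, and last press the long bar-shaped copy key fully in and let go. Do not press the two small round keys, and leave the pen cup, mug and stapler standing where they are; nothing has to be picked up.

Things in the scene. Friction and masses are not known exactly. Their poses are not given: they have to be found in the camera images.
- printer: Black desktop printer, 340 (x) x 440 (y) x 150 mm high, fixed, turned by up to about 0.25 rad; origin at the centre of its underside, x axis to its rear (away from the robot), z up. On top: the scanner lid (centred at its y = -60 mm) and, left of it, the grey key panel, 300 x 95 mm, its top 160 mm above the desk, with four keys in a row along x at y = 162 mm.
- lid (a joint): Opening angle of the scanner lid, rad: 0 is fully shut, it starts ajar at 0.25 to 0.5. The lid is a stiff-hinged slab, 300 mm from hinge to front edge, 320 mm wide and 24 mm thick, hinge along its rear edge; it stays at any angle and goes down when pushed with about 3 to 6 N near its front edge.
- lid_front (a point): Middle of the lid's front edge (the edge nearest the robot), on the lid's top face; 175 mm above the desk when shut. Moves with the lid.
- lid_hinge (a point): Middle of the lid's hinge line, along the printer's y axis, at the lid's rear edge, 151 mm above the desk, on the lid's underside.
- round_key (a joint): Depth of this key, m: 0 up, 0.005 fully pressed. The power key: the one large round key, 36 mm across.
- round_key_top (a point): Centre of this key's top face, 168 mm above the desk when up. The power key: the one large round key, 36 mm across. White, 8 mm proud of the grey panel. Moves 5 mm straight down against a spring (about 1 N to start, 4 N at the bottom) and springs back up. The four keys stand in a row, 60 mm apart, in changing order.
- bar_key (a joint): Depth of this key, m: 0 up, 0.005 fully pressed. The copy key: the one long bar-shaped key, 60 mm across the panel by 20 mm along it.
- bar_key_top (a point): Centre of this key's top face, 168 mm above the desk when up. The copy key: the one long bar-shaped key, 60 mm across the panel by 20 mm along it. White, 8 mm proud of the grey panel. Moves 5 mm straight down against a spring (about 1 N to start, 4 N at the bottom) and springs back up. The four keys stand in a row, 60 mm apart, in changing order.
- small_key_a (a joint): Depth of this key, m: 0 up, 0.005 fully pressed. One of the two small round keys, 17 mm across (not to be pressed).
- small_key_a_top (a point): Centre of this key's top face, 168 mm above the desk when up. One of the two small round keys, 17 mm across (not to be pressed). White, 8 mm proud of the grey panel. Moves 5 mm straight down against a spring (about 1 N to start, 4 N at the bottom) and springs back up. The four keys stand in a row, 60 mm apart, in changing order.
- small_key_b (a joint): Depth of this key, m: 0 up, 0.005 fully pressed. The other small round key, 17 mm across (not to be pressed).
- small_key_b_top (a point): Centre of this key's top face, 168 mm above the desk when up. The other small round key, 17 mm across (not to be pressed). White, 8 mm proud of the grey panel. Moves 5 mm straight down against a spring (about 1 N to start, 4 N at the bottom) and springs back up. The four keys stand in a row, 60 mm apart, in changing order.
- pen_cup: Terracotta pen cup, 80 mm across, 95 mm high, pens up to 180 mm; loose; origin at the centre of its underside. Bystander.
- mug: White mug, 80 mm across, 90 mm high, handle at its +y; loose; origin at the centre of its underside. Bystander.
- stapler: Black desk stapler lying along its x axis, 135 by 36 by 56 mm; loose; origin at the centre of its underside. Bystander.

How it is judged:
By the outcome, as a careful person would: the job done as asked, in the order asked, and still so for the second after the job is handed in, with the robot touching nothing.
It also fails if it takes over 42 s, if anything falls off the work surface, if the arm or the gripper's body presses on something with over 40 N, if the wrist force passes 120 N, or if a joint passes its speed limit or range.

## Working session

There is one attempt and no reset: what is moved stays moved. The work goes in short steps, Python scripts to look and compute and a shell command to move; the robot and the scene stay as the last step left them, time stands still between calls to the robot, and variables do not carry over. Pictures are saved under pics/ and viewed, about 8 in all and at most 12, crops included, and the job is handed in when it is done.

```bash
mkdir -p pics
cat > h.py <<'E'
import numpy as np, cv2
from scipy.spatial.transform import Rotation as R
from bench import monitor, imaging, order, spotter, ctrl
def rot(o):
    o=np.array(o,float)
    return o if o.shape==(3,3) else R.from_quat(o[[1,2,3,0]]).as_matrix()
def look(cam,things,save=None):
    c=imaging.camera(cam); M=rot(c["orientation"]); o=np.array(c["origin"])
    f=240/np.tan(np.radians(c["vfov"])/2); img=c["img"].copy()
    for t in things:
        for d in spotter.tip_of(cam,t)[:3]:
            p=np.array(d["at"]); u=int(c["cx"]+f*p[0]/p[2]); v=int(c["cy"]+f*p[1]/p[2])
            print(cam,t,round(d["confidence"],2),np.round((M@p+o)*1000).astype(int),(u,v))
            if d["confidence"]>.3:
                cv2.circle(img,(u,v),3,(255,0,0),-1); cv2.putText(img,t[:9],(u+4,v),0,.4,(255,0,0),1)
    if save: cv2.imwrite(f"pics/{save}.png",img[:,:,::-1])
    return c
def ray(c,u,v,z):
    f=240/np.tan(np.radians(c["vfov"])/2); o=np.array(c["origin"])
    d=rot(c["orientation"])@np.array([(u-c["cx"])/f,(v-c["cy"])/f,1]); return (o+d*(z-o[2])/d[2])*1000
E
python3 - <<'E'
from h import *
T=["printer","lid_front","lid_hinge","round_key_top","bar_key_top","small_key_a_top","pen_cup","mug","stapler"]
for n in("top","scene"):
    c=look(n,T,n+"1"); print(c["origin"],c["vfov"])
print(monitor.get_obs())
E
```

```text
top printer 0.2 [624  54 169] (276, 188)
top lid_front 0.6 [ 460 -205  272] (423, 281)
top lid_hinge 0.71 [ 737 -145  157] (384, 143)
top round_key_top 0.51 [447  22 166] (283, 283)
top bar_key_top 0.71 [567  46 169] (277, 217)
top small_key_a_top 0.65 [622  54 170] (276, 189)
top pen_cup 0.91 [538 162   1] (230, 243)
top pen_cup 0.53 [ 460 -204  269] (422, 282)
top pen_cup 0.26 [ 564 -447    1] (505, 256)
top mug 0.59 [ 562 -443    4] (504, 256)
top stapler 0.7 [394 194  -2] (207, 308)
top stapler 0.36 [ 562 -444    3] (505, 256)
[ 0.37744591 -0.03976333  0.98472195] 56.07904023017396
scene lid_front 0.66 [ 457 -209  268] (227, 186)
scene lid_hinge 0.95 [ 729 -146  149] (328, 299)
scene round_key_top 0.62 [450  19 170] (322, 178)
scene bar_key_top 0.47 [566  46 168] (360, 203)
scene bar_key_top 0.42 [ 555 -443    0] (170, 345)
scene small_key_a_top 0.54 [620  57 169] (379, 215)
scene mug 0.65 [ 554 -446    3] (169, 345)
scene stapler 0.89 [390 192   4] (363, 188)
[ 1.12432833 -0.39247477  0.87233023] 56.913000152619624
{'time_s': 1.0, 'q': array([ 1.02371614e+00,  1.80777283e-01,  1.60700067e+00,  7.84145182e-06,
        1.35381737e+00, -2.06308720e-01]), 'dq': array([ 1.61867253e-04, -1.46659556e-03,  1.60001092e-03, -7.59253662e-05,
        2.11882953e-04,  8.74522454e-04]), 'joint_efforts': array([ 6.67042495e-04, -4.44843650e+01, -3.51697540e+01, -4.22367348e-04,
        4.42528608e-04,  5.42226317e-06]), 'eef_pos': array([0.19216472, 0.54195008, 0.23130092]), 'eef_rot': array([-4.05118358e-06,  1.69563340e-01,  9.85519291e-01,  1.67610206e-07]), 'wrist_force': array([0.22560383, 0.19431299, 0.19590755]), 'torque': array([ 0.05312167, -0.00920025, -0.01236857]), 'opening': 1.0002687261281042}
```

View pics/top1.png

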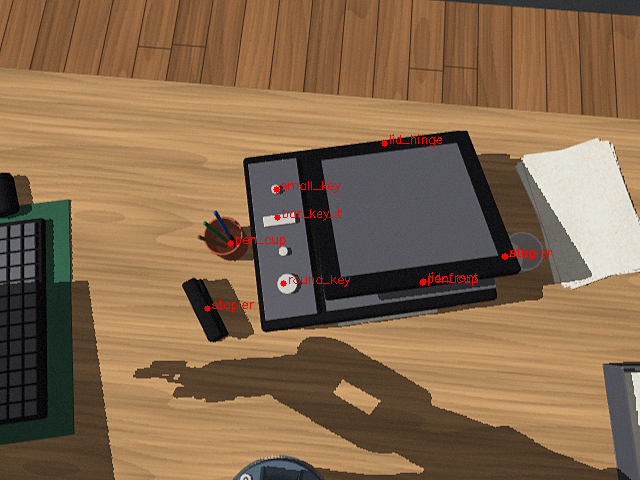

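View pics/scene1.png

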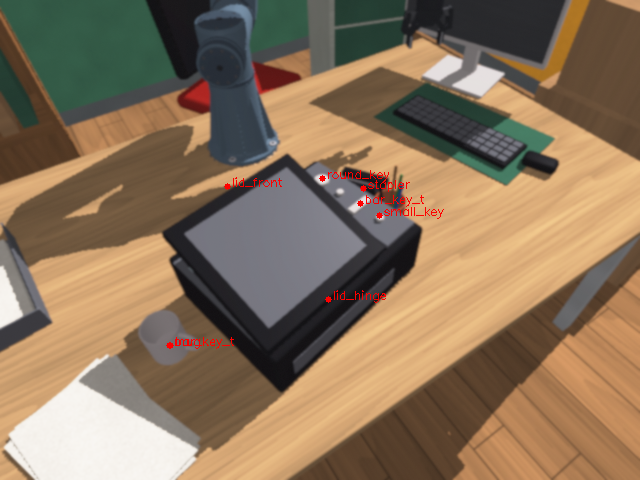

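The top view shows the key order from front to rear: round at (288,284), small at (283,251), bar at (280,220), small at (277,189). The lid is ajar with its front near (425,282). The printer is turned about 0.21 rad, and the mug stands to the right under the lid edge. I'll close the lid first.

```bash
python3 -m pendant '[[[8,-30,40,0,0],[18,-47,45,0,0],[18,-50,20,0,0],[18,-50,0,0,0],[18,-50,0,0,0],[18,-50,0,0,0],[18,-50,0,0,0],[18,-50,0,0,0]]]' | tail -c 600
python3 -m pendant '[[[18,-50,0,0,0],[18,-50,0,0,0],[20,-50,0,0,0],[20,-50,0,0,0],[20,-50,0,0,0],[20,-50,0,0,0],[20,-50,0,0,0],[20,-50,0,0,0]]]' | tail -c 600
python3 - <<'E'
from h import *
c=imaging.camera("top")
print("round",ray(c,288,284,.168),"bar",ray(c,280,220,.168),"sm",ray(c,283,251,.168),ray(c,277,189,.168))
E
```

```text
time_s: 2.0
eef_pos: [0.3251, 0.1669, 0.3333]
eef_rot: [0.001, 0.169, 0.986, 0.0]
wrist_force: [1.6, -0.0, -0.6]
opening: 0.003
time_s: 3.0
eef_pos: [0.4813, -0.2334, 0.3331]
eef_rot: [0.0, 0.17, 0.985, -0.0]
wrist_force: [0.8, -0.1, 1.4]
opening: -0.003
round [446.59008761  14.89121595 168.        ] bar [563.44307946  41.607714   168.        ] sm [505.83325616  30.06661926 168.        ] [622.76395036  53.49158643 168.        ]
```

```bash
python3 -m pendant '[[[-4,10,-40,0,0],[0,10,-20,0,0],[0,0,-15,0,0],[0,0,-15,0,0],[0,0,-15,0,0],[0,0,-15,0,0],[0,0,-15,0,0],[0,0,-10,0,0]]]' | tail -c 600
python3 -m pendant '[[[0,0,-4,0,0],[0,0,-3,0,0],[0,0,-2,0,0],[0,0,-2,0,0],[0,0,0,0,0]]]' | tail -c 600
```

```text
time_s: 4.05
eef_pos: [0.4765, -0.2115, 0.1867]
eef_rot: [-0.001, 0.17, 0.986, 0.0]
wrist_force: [-1.7, -0.6, 2.7]
opening: 0.001
time_s: 4.68
eef_pos: [0.477, -0.2115, 0.1769]
eef_rot: [0.0, 0.17, 0.986, 0.0]
wrist_force: [-0.6, 0.6, -0.3]
opening: 0.001
```

```bash
for i in 1 2 3; do python3 -m pendant '[[[0,0,-2,0,0],[0,0,0,0,0]]]' | grep -E "eef_pos|force|time"; done
```

```text
time_s: 4.92
eef_pos: [0.477, -0.2116, 0.175]
wrist_force: [0.1, -0.1, 1.7]
time_s: 5.18
eef_pos: [0.477, -0.2117, 0.1749]
wrist_force: [-6.4, 3.3, 15.7]
time_s: 5.42
eef_pos: [0.4771, -0.2117, 0.1748]
wrist_force: [-12.4, 7.4, 28.9]
```

The lid hit a firm stop at 175 mm with 29 N, so it is shut. Next I'll lift and go above the round key.

```bash
python3 -m pendant '[[[0,0,40,0,0],[0,30,60,0,0],[-6,50,10,0,0],[-6,50,0,0,0],[-6,50,0,0,0],[-6,40,0,0,0],[-6,9,0,0,0],[0,0,0,0,0]]]' | grep -E "eef_pos|force|time"
python3 - <<'E'
from h import *
T=["lid_front","round_key_top","bar_key_top","small_key_a_top"]
look("top",T); look("wrist",T,"wrist1"); look("scene",T,"scene2")
a=cv2.imread("pics/wrist1.png");b=cv2.imread("pics/scene2.png")
cv2.imwrite("pics/w2.png",cv2.resize(np.vstack([a,b]),(440,600*1)) if 0 else np.hstack([cv2.resize(a,(400,300)),cv2.resize(b,(400,300))]))
E
```

```text
time_s: 6.42
eef_pos: [0.4467, 0.0155, 0.2768]
wrist_force: [-0.4, -0.1, 0.1]
top lid_front 0.6 [ 438 -208  179] (412, 299)
top round_key_top 0.31 [ 441 -211  181] (414, 297)
top small_key_a_top 0.41 [621  53 170] (276, 189)
top small_key_a_top 0.16 [392 195  -1] (206, 308)
wrist lid_front 0.67 [ 439 -215  173] (4, 334)
wrist round_key_top 0.71 [443  20 168] (315, 232)
wrist bar_key_top 0.78 [567  45 169] (401, 370)
wrist small_key_a_top 0.62 [624  61 167] (440, 420)
scene lid_front 0.68 [ 438 -214  174] (230, 214)
scene lid_front 0.56 [507  34 169] (341, 190)
scene round_key_top 0.72 [449  20 171] (322, 178)
scene round_key_top 0.24 [506  35 168] (341, 190)
scene bar_key_top 0.69 [567  50 168] (362, 203)
scene small_key_a_top 0.63 [622  60 170] (380, 215)
```

View pics/w2.png

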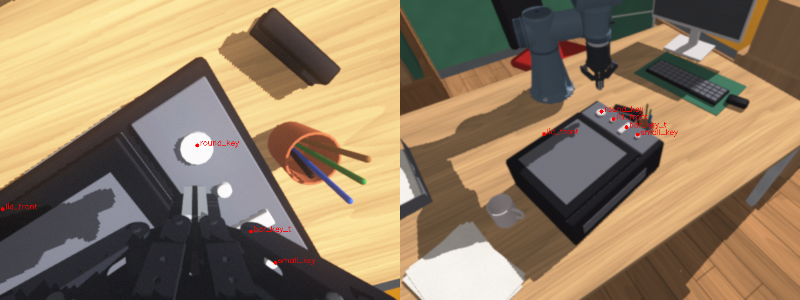

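The pictures show the lid flat and the round key at wrist pixel (395,295), which puts it at about (448,19) mm in the world. Next I'll press it.

```bash
python3 -m pendant '[[[1,3,-50,0,0],[0,0,-40,0,0],[0,0,-10,0,0],[0,0,-6,0,0],[0,0,-3,0,0],[0,0,-3,0,0],[0,0,-2,0,0],[0,0,0,0,0]]]' | grep -E "eef_pos|force|time"
python3 -m pendant '[[[0,0,-1,0,0],[0,0,-1,0,0],[0,0,0,0,0]]]' | grep -E "eef_pos|force|time"
```

```text
time_s: 8.18
eef_pos: [0.4489, 0.0182, 0.1637]
wrist_force: [1.9, -0.4, 3.8]
time_s: 8.55
eef_pos: [0.4489, 0.0181, 0.1628]
wrist_force: [-2.1, 0.2, 14.9]
```

It is on its bottom stop at 162.8 mm with 15 N. Now I'll hold it.

```bash
python3 -m pendant '[[[0,0,0,0,0],[0,0,0,0,0],[0,0,0,0,0],[0,0,0,0,0],[0,0,0,0,0],[0,0,0,0,0],[0,0,0,0,0],[0,0,0,0,0]]]' | grep -E "eef_pos|force|time"
python3 -m pendant '[[[0,0,0,0,0],[0,0,0,0,0],[0,0,0,0,0],[0,0,0,0,0]]]' | grep -E "eef_pos|force|time"
python3 -m pendant '[[[0,0,15,0,0],[0,0,40,0,0],[30,6,15,0,0],[40,9,0,0,0],[40,9,0,0,0],[8,2,0,0,0],[0,0,0,0,0],[0,0,0,0,0]]]' | grep -E "eef_pos|force|time"
python3 - <<'E'
from h import *
T=["lid_front","round_key_top","bar_key_top"]
look("wrist",T,"wrist3"); look("scene",T);
E
```

```text
time_s: 9.55
eef_pos: [0.4489, 0.0181, 0.1628]
wrist_force: [-2.4, -0.9, 15.4]
time_s: 10.05
eef_pos: [0.4489, 0.0181, 0.1628]
wrist_force: [-2.2, 0.4, 16.0]
time_s: 11.05
eef_pos: [0.5646, 0.0443, 0.2306]
wrist_force: [-0.4, 0.1, 0.5]
wrist round_key_top 0.81 [444  19 168] (175, 60)
wrist bar_key_top 0.65 [564  43 168] (305, 264)
scene lid_front 0.91 [ 439 -212  177] (230, 213)
scene round_key_top 0.58 [447  19 170] (321, 178)
scene bar_key_top 0.61 [563  48 170] (360, 202)
```

View pics/wrist3.png

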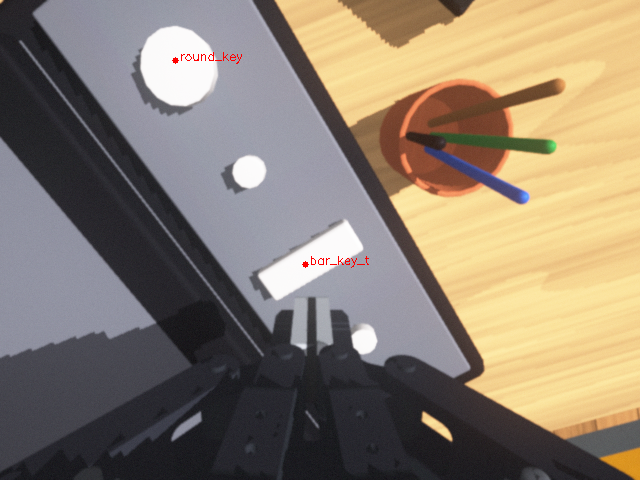

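The round key has come back up, and the bar key is centred at about (311,259), at (565,45) mm and directly under the tool. Now I'll press it and let go.

```bash
python3 -m pendant '[[[0,0,-40,0,0],[0,0,-15,0,0],[0,0,-6,0,0],[0,0,-3,0,0],[0,0,-3,0,0],[0,0,-2,0,0],[0,0,-1,0,0],[0,0,0,0,0]]]' | grep -E "eef_pos|force|time"
```

```text
time_s: 12.45
eef_pos: [0.5665, 0.0443, 0.1629]
wrist_force: [-4.3, 0.1, 10.8]
```

```bash
python3 -m pendant '[[[0,0,-1,0,0],[0,0,0,0,0],[0,0,0,0,0]]]' | grep -E "eef_pos|force|time"
python3 -m pendant '[[[0,0,15,0,0],[0,0,40,0,0],[-10,0,50,0,0],[-30,0,20,0,0],[-40,0,0,0,0],[-40,0,0,0,0],[0,0,0,0,0],[0,0,0,0,0]]]' | grep -E "eef_pos|force|time"
python3 - <<'E'
from h import *
look("top",["lid_front","bar_key_top","pen_cup","stapler"],"top4"); look("scene",["lid_front","bar_key_top","round_key_top","mug"]); look("wrist",["bar_key_top","round_key_top"])
E
```

```text
time_s: 12.82
eef_pos: [0.5666, 0.0443, 0.1628]
wrist_force: [-6.9, -0.1, 16.8]
time_s: 13.82
eef_pos: [0.4466, 0.0443, 0.2856]
wrist_force: [0.8, -0.3, -0.4]
top lid_front 0.57 [ 442 -211  179] (414, 297)
top stapler 0.69 [392 192  -3] (208, 309)
scene lid_front 0.73 [ 436 -212  174] (230, 213)
scene bar_key_top 0.45 [566  46 169] (360, 203)
scene round_key_top 0.63 [390 195   1] (364, 188)
scene round_key_top 0.56 [449  21 172] (322, 177)
scene mug 0.8 [ 553 -446    1] (169, 345)
wrist bar_key_top 0.61 [565  45 168] (361, 373)
wrist round_key_top 0.82 [444  17 167] (272, 246)
```

View pics/top4.png

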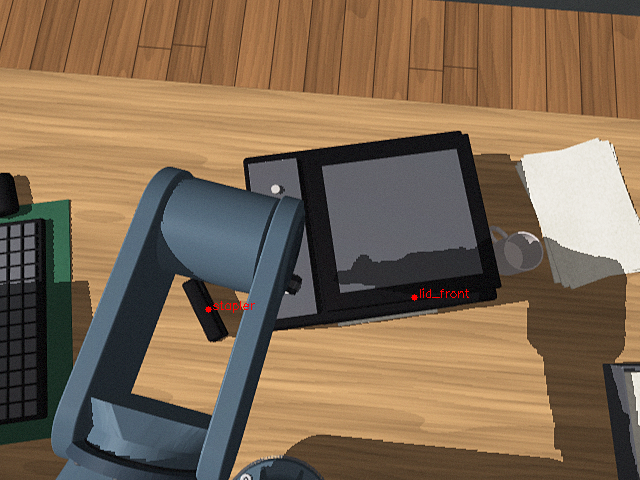

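The lid is flat on the printer, the keys are up, and the stapler (208,309) and mug (520,250) are where they were. The arm hides the pen cup in this view, but it was standing in the last wrist picture.

```bash
python3 -c "
from bench import order; print(order.hand_in())"
```

```text
the job is handed in; nothing more can be done
None
```

I shut the lid, held the power key in and let it come up, then pressed and released the copy key. The job was handed in at about 14 s of the 42 s allowed.

- **Lid:** I pushed it down to a firm stop with its top at 175 mm, reading 29 N. Later pictures still show it flat.
- **Power key:** It was held on its bottom stop at 162.8 mm with about 15 N for at least 1.5 s. The pictures show it up again afterwards.
- **Copy key:** It was pressed to the same stop at 162.8 mm with about 17 N, then released. The scene and wrist networks place it back up at about 168 mm.
- **Everything else:** The tool never came down over the two small keys. The mug and stapler read the same positions as at the start, within the networks' error. The robot was clear of everything at hand-in.

One check is incomplete: the arm hid the pen cup in the final top view, and the network did not report it there. It was last seen standing in the wrist picture just before the copy key press. In two calls the networks also put key labels on other things (lid, stapler); I discounted those against the pictures.

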